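# Tube check: raise the sprung mirror and steer the camera's view to the orange tube

## Task

On the tube-check stand, pull the mirror up out of its guard cup by the black knob on top, all the way to its stop, and then turn the knob until the stand's small fixed camera sees the label of the orange-capped tube centred in the mirror, wherever that tube sits in the rack. The mirror is sprung and drops back when let go, so finish while still holding the knob, with the mirror up at its stop and steady at that angle. Do not touch the glass, and leave the tubes in the rack and the things on the bench beside the stand as they are.

Things in the scene. Friction and masses are not known exactly. Their poses are not given: they have to be found in the camera images.
- station: tube-check stand, fixed: flat white and grey housing, top 45 mm up. Origin on the bench on the mirror's vertical turning axis; x points to the rack (away from the robot), y left, z up. Housing spans x -70..200, y -265..125 mm. Grey guard cup on that axis: 62 mm across, rim 118 mm above the bench. White rack: five places at x = 160 mm, y = -84, -42, 0, 42, 84 mm
- knob_center (a point): centre of the black round upright knob, 26 mm diameter, 24 mm high, on the mirror axis above the cup: 153 mm above the bench with the mirror down, 203 mm with it up. The white line on top points the way the glass faces. Its 9 mm neck meets the mirror frame 38 mm below the knob's centre. Nothing else taller than the cup is within 125 mm of the axis
- mirror_glass: the flat mirror, 44 mm wide, 40 mm high, upright in a black frame 50 x 46 mm, down in the guard cup at first. Origin: centre of the glass, on the turning axis, 92 mm above the bench when down, 142 mm when up. x: the level direction the reflecting face looks; y along its width; z up. Joined rigidly to the knob, 61 mm below the knob's centre
- mirror_lift (a joint): height of mirror and knob above their resting place, m: 0 down in the cup, 0.050 at the upper stop. A spring (3 N when down, 5 N at the stop) and about 1.5 N of weight draw it down again as soon as it is let go
- mirror_turn (a joint): turn of mirror and knob about the vertical axis, rad, anticlockwise seen from above; 0 when the glass faces along the stand's x axis; free between -1.5 and 1.5, with slight friction (0.015 N m). It can be turned at any height
- camera_lens (a point): front of the lens of the stand's small black fixed camera (58 x 44 x 44 mm, silver lens ring, on a steel post), 142 mm above the bench, 200 mm from the mirror axis (stand x 106, y -170 mm), looking level at that axis. It sees a tube mid-mirror when, from above, the glass faces along the line halving the angle between the directions from the axis to lens and to tube
- orange_label (a point): centre of the orange label band of the tube with the orange cap (28 mm in diameter, 121 mm tall, cap 34 mm across, its top 174 mm above the bench), standing upright in one of the rack's five places; the label's centre lies on the tube's axis, 142 mm above the bench
- tube_a_label (a point): centre of the white label of one of the four tubes with blue caps, same size, in the other places of the rack; to be left alone
- tube_b_label (a point): centre of the white label of one of the four tubes with blue caps, same size, in the other places of the rack; to be left alone
- tube_c_label (a point): centre of the white label of one of the four tubes with blue caps, same size, in the other places of the rack; to be left alone
- tube_d_label (a point): centre of the white label of one of the four tubes with blue caps, same size, in the other places of the rack; to be left alone
- vial_a_center (a point): centre of a small glass vial with a blue cap, 24 mm in diameter and 52 mm tall, standing on the bench to the left of the stand; to be left alone
- vial_b_center (a point): centre of a small glass vial with a red cap, 24 mm in diameter and 52 mm tall, standing on the bench to the right of the stand; to be left alone
- tip_box_center (a point): centre of a pipette-tip box, white with blue lid, 87 x 122 x 80 mm, on the bench at the far left of the stand; to be left alone
- mirror_knob: the same black knob as a body; origin at its centre, x axis along its white line
There are look-alikes about, which are no part of the job. What is shaped like the part that bears tube_c_label but turquoise is not meant. What is shaped like the part that bears tube_d_label but red is not meant.

How it is judged (in metres and radians):
On the way, in this order (a step that is already met when the one before it is completed fails the run):
1. the mirror is pulled up to its stop by the knob (value of joint mirror_lift above 0.045 m and contact force between the fingers and mirror_knob above 1 N), for 0.2 s.
2. with the mirror up, it is turned so that the camera sees the orange tube's label (all of step 1 and ((y of orange_label in the frame of station between -0.099 and -0.069 m and value of joint mirror_turn between -0.7979 and -0.6979 rad) or (y of orange_label in the frame of station between -0.057 and -0.027 m and value of joint mirror_turn between -0.6845 and -0.5845 rad) or (y of orange_label in the frame of station between -0.015 and 0.015 m and value of joint mirror_turn between -0.5561 and -0.4561 rad) or (y of orange_label in the frame of station between 0.027 and 0.057 m and value of joint mirror_turn between -0.4278 and -0.3278 rad) or (y of orange_label in the frame of station between 0.069 and 0.099 m and value of joint mirror_turn between -0.3144 and -0.2144 rad))), for 0.5 s.
At the end, for the whole second after the job is handed in: Fingers holding the knob; mirror within 5 mm of its upper stop, at rest, and turned within 0.05 rad of the angle that shows the camera the orange tube mid-mirror; every tube upright in its place (15 mm, 0.2 rad); vials and tip box within 20 mm of their start (all of step 2 and velocity of joint mirror_turn between -0.1 and 0.1 rad/s and velocity of joint mirror_lift between -0.02 and 0.02 m/s and not (distance of orange_label from where it was at the start of the episode above 0.015 m or angle between orange_label's own z axis and vertical above 0.2 rad) and not (distance of tube_a_label from where it was at the start of the episode above 0.015 m or angle between tube_a_label's own z axis and vertical above 0.2 rad) and not (distance of tube_b_label from where it was at the start of the episode above 0.015 m or angle between tube_b_label's own z axis and vertical above 0.2 rad) and not (distance of tube_c_label from where it was at the start of the episode above 0.015 m or angle between tube_c_label's own z axis and vertical above 0.2 rad) and not (distance of tube_d_label from where it was at the start of the episode above 0.015 m or angle between tube_d_label's own z axis and vertical above 0.2 rad) and distance of each of vial_a_center, vial_b_center, tip_box_center from where it was at the start of the episode below 0.02 m); the arm keeps its last pose, push and grip.
It fails at once if the mirror's glass is touched (contact force between any of the fingers, the arm and mirror_glass above 0.5 N).
It fails at once if a tube in the rack is knocked or pulled out ((distance of orange_label from where it was at the start of the episode above 0.015 m or angle between orange_label's own z axis and vertical above 0.2 rad) or (distance of tube_a_label from where it was at the start of the episode above 0.015 m or angle between tube_a_label's own z axis and vertical above 0.2 rad) or (distance of tube_b_label from where it was at the start of the episode above 0.015 m or angle between tube_b_label's own z axis and vertical above 0.2 rad) or (distance of tube_c_label from where it was at the start of the episode above 0.015 m or angle between tube_c_label's own z axis and vertical above 0.2 rad) or (distance of tube_d_label from where it was at the start of the episode above 0.015 m or angle between tube_d_label's own z axis and vertical above 0.2 rad)).
It fails at once if a vial or the tip box beside the stand is pushed or tipped over (distance of any of vial_a_center, vial_b_center, tip_box_center from where it was at the start of the episode above 0.02 m or angle between any of vial_a_center, vial_b_center, tip_box_center's own z axis and vertical above 0.3 rad).
It also fails if it takes over 32 s, if anything falls off the work surface, if the arm or the gripper's body presses on something with over 40 N, if the wrist force passes 120 N, or if a joint passes its speed limit or range.

## Robot

A 6-joint arm with a two-finger parallel gripper is mounted at the origin on the work surface. World frame = base frame: x ahead of the robot, y to its left, z up, the work surface at z = 0. Lengths are in mm, angles in rad, forces in N, time in s.
With the tool pointing down it reaches from about 400 to 925 mm from the base axis. Payload 12.5 kg.
Tool frame: the origin (TCP) lies where the fingers leave the gripper's body, on its centre line; the fingertips stand 78 mm ahead of it and the grasp point (between the pads) lies 59 mm ahead of it; z points along the fingers, y is the direction in which the jaws open and shut (so a half turn about z gives the same grasp; the last joint's range is limited). The gripper opens to 95 mm and grips with 3 to 60 N. Pads are 20 mm wide; open, the fingers measure 119 mm over their backs; the gripper's body (75 mm by 180 mm) begins 59 mm behind the grasp point.
Start: joints at [-1.23, 0.491, 1.559, -0, 1.092, -0.106], TCP at [270.073, -563.647, 292.261] pointing down, gripper open.
Joint ranges: [-3.1, 3.1], [-0.84, 2.19], [0.05, 2.79], [-1.13, 4.28], [0.06, 2.93], [-2.69, 2.69]. Speed limits (rad/s): [2.22, 2.22, 2.79, 3.14, 3.14, 3.14].

## Interface

Orientations are given as [roll, pitch, yaw] about the fixed x, y, z axes, in that order (R = Rz(yaw) Ry(pitch) Rx(roll)).
In Python, from cell import env, viewer, ticket, search_frame gives the robot as it stands.
- The arm moves only by the shell command python3 -m inch 'ROWS'. ROWS is a JSON object of lists of equal length, an entry for each row: "hand": the opening, from 0 (shut) to 1 (fully open); "delta_pos": the shift along the tool's x, y, z in cm, a list of three; "turn": the turn about the tool's z in rad. A call has 1 to 20 rows; each row shifts and turns the commanded pose from where the row before left it, along the tool's axes as they then stand; what a row does not reach is not made up. A row lasts 1/10 s, in which the tool goes at most 50 mm and 8.59 degrees, less where a joint would pass 70% of its speed; a pose out of reach is approached as far as the arm can. A call is refused whole if a number of a shift passes 5 or a number of a turn 0.15, either way. A call with a gripper value outside its range is refused whole. The fingers move at their own pace and stop on an object; the grip force is fixed at half the most. Time passes only in rows, so rows that do not move let the fingers close. It gives the time, the measured TCP pose, the force and the opening at its end, in the units of the state.
- env.state(): the state, without advancing time (a new reading comes with each control period).
- viewer.read_camera(name): name is "scene" or "side" or "wrist"; returns (picture, depth): 384x512x3 uint8, blue, green, red; 384x512 float32, mm along the optical axis (not along the pixel's ray), 0 where there is no reading.
- viewer.get_calibration(name): a dict with "fx", "fy", "cx", "cy" (pixels), "T" (4x4, takes a point from camera to world coordinates). Camera axes: x right, y down, z forward; pixel columns grow to the right and rows downward; lengths in mm; the calibration is good to about 2 mm. A picture is of the moment at which its call begins: read the wrist's pose just before it. get_calibration takes no time and is no camera call; for the wrist camera it gives the pose at the moment of the call.
- ticket.job_done(): hands the job in, once; it reports no verdict.
Trained networks look in the newest picture that a camera, given by its name, has taken for a name from the list of things; names that differ only in an ending like _2 or _b are one class to them, and where a whole thing is asked for, a point or a joint stands for the part that bears it (a point fixed in the world has none). Each returns a list of dicts, best first, with "p" (0 to 1); they miss things now and then, are a little off and sometimes report something else, mostly with a low value. They report only what shows in the picture. A call takes as long as a camera call. They do not tell look-alikes from the thing itself.
- search_frame(camera, label): "centre" ([column, row] in pixels, amid what is visible of it).
The state is a dict: "t": time; "joints": joint angles; "qvel": joint speeds; "tau": joint torques, N m; "eef_pos": TCP position; "tcp_rot": TCP orientation; "ft_force": force on the tool from outside, world axes, zero at the start; "moment": the same for the moment, N m; "opening": opening from 0.0 (shut) to 1.0 (fully open).
Only numpy, scipy, OpenCV 4.12 (cv2) and the standard library are available. Lean on these libraries where they do the work, as an engineer would, in place of code of your own. Each camera call takes 0.05 s, during which the arm holds its last target.

## Working session

There is one attempt and no reset: what is moved stays moved. The work goes in short steps, Python scripts to look and compute and a shell command to move; the robot and the scene stay as the last step left them, time stands still between calls to the robot, and variables do not carry over. Pictures are saved under pics/ and viewed, and the job is handed in when it is done.

```bash
ls; mkdir -p pics
python3 - <<'E'
from cell import env, viewer, ticket, search_frame
import cv2, numpy as np
print(env.state())
for n in ("scene","side"):
    p,d=viewer.read_camera(n); cv2.imwrite(f"pics/{n}0.png",p); np.save(f"pics/{n}0.npy",d)
    c=viewer.get_calibration(n); print(n,c)
    for l in ("knob_center","orange_label","mirror_knob","camera_lens","tube_a_label"):
        print(l,search_frame(n,l)[:6])
E
```

```text
pics
{'t': 0.0, 'joints': array([-1.22962274e+00,  4.91513109e-01,  1.55948442e+00,  6.03148595e-06,
        1.09168878e+00, -1.05580647e-01]), 'qvel': array([-2.38971175e-03, -5.82187126e-05, -8.81312139e-05, -1.38339710e-03,
        7.51997052e-04,  1.82782996e-03]), 'tau': array([-1.29781853e-03, -6.12647295e+01, -2.58179283e+01,  6.92218076e-02,
        4.82697668e-02, -1.38591836e-04]), 'eef_pos': array([ 269.99894541, -563.47780034,  291.67851718]), 'tcp_rot': array([-3.14050565e+00, -1.20573732e-04,  4.46751388e-01]), 'ft_force': array([-0.2609004 ,  0.50772348, -0.46556547]), 'moment': array([-0.06581011, -0.04879872, -0.03117739]), 'opening': 0.9968585082331142}
scene {'fx': 470.3938128618902, 'fy': 470.3938128618902, 'cx': 265.54421963774405, 'cy': 195.47022487744016, 'T': array([[-6.55020637e-01,  4.25006803e-01, -6.24753697e-01,
         1.46437501e+03],
       [ 7.55596575e-01,  3.73527673e-01, -5.38099333e-01,
         8.50913875e+02],
       [ 4.66691748e-03, -8.24527922e-01, -5.65802019e-01,
         8.93056042e+02],
       [ 0.00000000e+00,  0.00000000e+00,  0.000000
[... 273 characters left out ...]
20.4709186872614, 'fy': 420.4709186872614, 'cx': 254.8108739910658, 'cy': 183.5536661634842, 'T': array([[-9.92601875e-01, -4.48583112e-02,  1.12823972e-01,
         4.63363637e+02],
       [-1.19337137e-01,  5.31620592e-01, -8.38533359e-01,
         1.12644923e+03],
       [-2.23643566e-02, -8.45793874e-01, -5.33040859e-01,
         7.72669011e+02],
       [ 0.00000000e+00,  0.00000000e+00,  0.00000000e+00,
         1.00000000e+00]])}
knob_center [{'centre': [284.0, 193.6], 'p': 0.44}]
orange_label [{'centre': [231.1, 185.8], 'p': 0.59}]
mirror_knob [{'centre': [281.2, 191.2], 'p': 0.6}]
camera_lens [{'centre': [262.8, 221.3], 'p': 0.86}]
tube_a_label [{'centre': [224.5, 194.9], 'p': 0.54}]
```

Run:
```python
import cv2, numpy as np
a=cv2.imread("pics/scene0.png");b=cv2.imread("pics/side0.png")
cv2.imwrite("pics/c1.png",cv2.resize(a[90:320,140:430],None,fx=2.6,fy=2.6,interpolation=cv2.INTER_CUBIC))
cv2.imwrite("pics/c2.png",cv2.resize(b[90:320,140:430],None,fx=2.6,fy=2.6,interpolation=cv2.INTER_CUBIC))
```

```text
(no output)
```

View pics/c1.png

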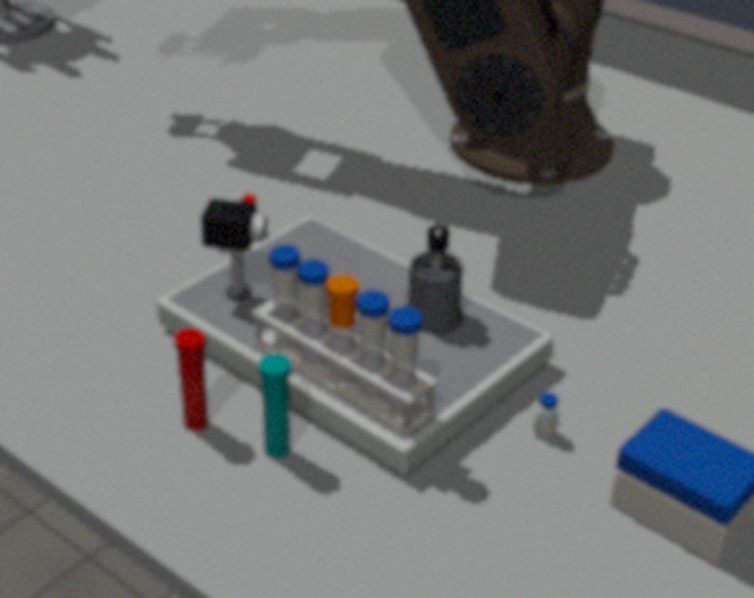

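View pics/c2.png

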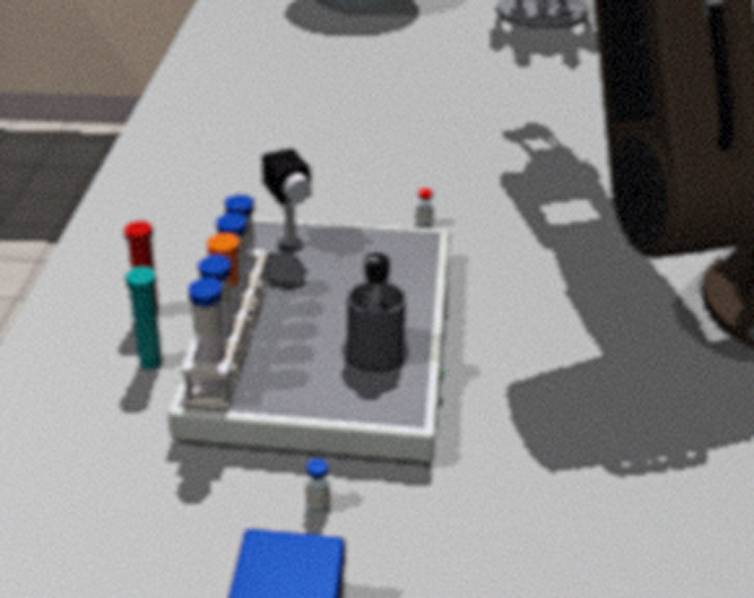

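View pics/scene0.png

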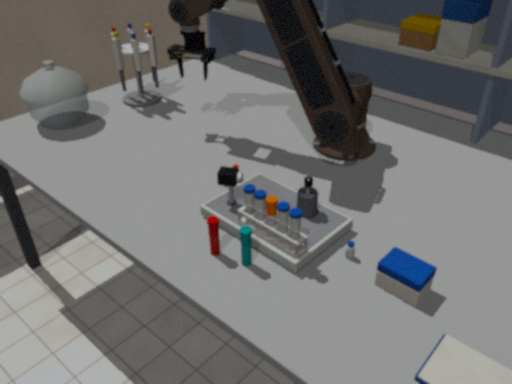

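The scene view shows the five-tube rack with the one orange cap third of five at about (271,205), and blue caps at (249,189), (260,194), (283,207) and (296,213). The turquoise and red look-alikes stand on the bench outside the rack. The knob is at (308,182) and the stand camera at (229,176). Next I measure these in world coordinates.

```bash
cat > h.py <<'E'
import cv2, numpy as np
def ray(c,u,v):
    d=c["T"][:3,:3]@np.array([(u-c["cx"])/c["fx"],(v-c["cy"])/c["fy"],1.]); return c["T"][:3,3],d
def plane(c,u,v,z):
    o,d=ray(c,u,v); return o+d*(z-o[2])/d[2]
def dep(c,D,u,v,r=1):
    w=D[int(round(v))-r:int(round(v))+r+1,int(round(u))-r:int(round(u))+r+1]; z=np.median(w[w>0]); o,d=ray(c,u,v); return o+d*z
def tri(c1,p1,c2,p2):
    o1,d1=ray(c1,*p1);o2,d2=ray(c2,*p2);d1=d1/np.linalg.norm(d1);d2=d2/np.linalg.norm(d2)
    s=np.linalg.lstsq(np.stack([d1,-d2],1),o2-o1,rcond=None)[0]
    a=o1+s[0]*d1;b=o2+s[1]*d2; return (a+b)/2,np.linalg.norm(a-b)
E
python3 - <<'E'
from cell import viewer
from h import *
R={}
for n in("scene","side"):
    c=viewer.get_calibration(n); D=np.load(f"pics/{n}0.npy"); im=cv2.imread(f"pics/{n}0.png"); h=cv2.cvtColor(im,cv2.COLOR_BGR2HSV)
    for nm,lo,hi in(("orange",(8,180,100),(20,255,255)),("blue",(105,160,80),(125,255,255))):
        m=cv2.inRange(h,lo,hi); k,l,st,ce=cv2.connectedComponentsWithStats(m)
        for i in range(1,k):
            x,y=ce[i]
            if st[i,4]>15 and 100<y<330 and 180<x<400: print(n,nm,ce[i].round(1),st[i],"dep",dep(c,D,x,y).round(0),"pl162",plane(c,x,y,165).round(0))
S=viewer.get_calibration("scene");T=viewer.get_calibration("side")
# knob estimate crop px
s=(140+437/2.6,90+238/2.6);t=(140+376/2.6,90+266/2.6)
print("knob",tri(S,s,T,t),plane(S,*s,153),plane(T,*t,153))
s=(140+230/2.6,90+224/2.6)
for n,c in(("scene",S),("side",T)):
    im=cv2.imread(f"pics/{n}0.png")
    p=(308,183) if n=="scene" else (285,193)
    x,y=p; cv2.imwrite(f"pics/k_{n}.png",cv2.resize(im[y-25:y+55,x-40:x+40],None,fx=7,fy=7,interpolation=cv2.INTER_CUBIC))
E
```

```text
scene orange [270.8 204.6] [266 196  11  19 164] dep [681. 195. 162.] pl162 [684. 197. 165.]
scene blue [254.5 191.3] [244 185  22  14 147] dep [664. 121. 164.] pl162 [665. 122. 165.]
scene blue [282.9 206.1] [278 202  11   9  81] dep [676. 232. 173.] pl162 [668. 226. 165.]
scene blue [295.5 212.5] [290 208  12  10  98] dep [673. 272. 170.] pl162 [668. 268. 165.]
scene blue [350.6 243.3] [348 242   6   4  19] dep [553. 378.  48.] pl162 [679. 443. 165.]
side orange [226.  183.3] [221 180  11   8  68] dep [668. 187. 172.] pl162 [670. 176. 165.]
side blue [230.1 172.1] [224 166  13  13 118] dep [666. 132. 175.] pl162 [669. 116. 165.]
side blue [220.4 196.8] [213 189  15  17 156] dep [670. 255. 174.] pl162 [673. 242. 165.]
side blue [261.7 269.3] [258 266   8   7  37] dep [553. 378.  51.] pl162 [539. 496. 165.]
side blue [248.9 319.5] [ 225  294   47   52 1951] dep [560. 556.  81.] pl162 [548. 625. 165.]
knob (array([510.20215237, 191.71123289, 153.47704253]), np.float64(2.890544951394883)) [511.44065216 193.10204432 153.        ] [509.96579541 188.4496467  153.        ]
```

```bash
python3 -c "
import cv2,numpy as np
cv2.imwrite('pics/kk.png',cv2.resize(np.hstack([cv2.imread('pics/k_scene.png'),cv2.imread('pics/k_side.png')]),(800,400)))"
```

```text
(no output)
```

View pics/kk.png

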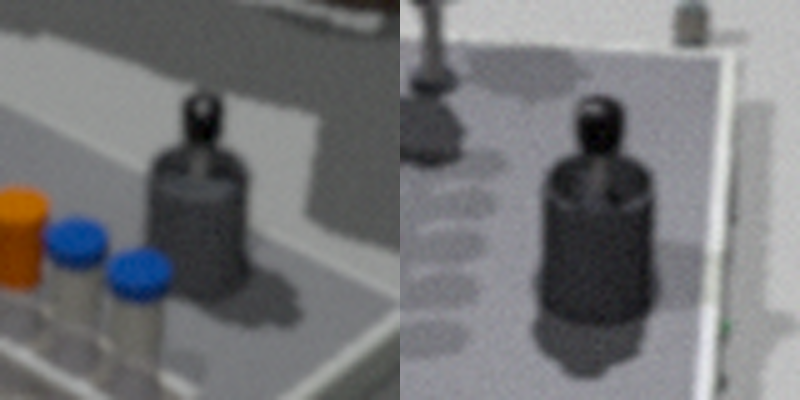

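The rack centre is the orange tube (y ≈ 186, with neighbours at about 142 and 226). That puts it at station y = 0 and the target turn at −0.506 rad. The knob triangulates to about (510, 191, 153), which matches the stated height. I'll swing over at safe height.

```bash
python3 -m inch '{"hand":[1,1,1,1,1,1,1,1,1],"delta_pos":[[3.5,-2.8,0],[3.5,-2.8,0],[3.5,-2.8,0],[3.5,-2.8,0],[3.5,-2.8,0],[3.5,-2.8,0],[3.5,-2.8,0],[3.5,-2.8,0],[3.5,-2.8,0]],"turn":[0,0,0,0,0,0,0,0,0]}'; python3 -c "
from cell import env
print(env.state()['joints'],env.state()['t'])"
```

```text
t: 1.5
eef_pos: [445.8, -198.6, 292.5]
tcp_rot: [3.141, -0.0, 0.447]
ft_force: [0.2, -0.3, -0.1]
opening: 0.999
[-5.54559587e-01  2.96621382e-01  1.88527860e+00 -8.50670817e-05
  9.59011746e-01  5.69660228e-01] 1.5
```

```bash
python3 -m inch '{"hand":[1,1,1,1,1,1,1,1,1,1,1,1,1,1,1],"delta_pos":[[2.8,-4,0],[2.8,-4,0],[2.8,-4,0],[2.8,-4,0],[2.8,-4,0],[2.8,-4,0],[2.8,-4,0],[2.8,-4,0],[0,0,0],[0,0,0],[0,0,0],[0,0,0],[0,0,0],[0,0,0],[0,0,0]],"turn":[0,0,0,0,0,0,0,0,-0.15,-0.15,-0.15,-0.15,-0.15,-0.15,-0.15]}'
python3 - <<'E'
from cell import env,viewer,search_frame
import cv2,numpy as np
s=env.state();print(s['t'],s['eef_pos'],s['tcp_rot'],s['joints'])
p,d=viewer.read_camera("wrist");cv2.imwrite("pics/w1.png",p);np.save("pics/w1.npy",d)
print(viewer.get_calibration("wrist"));print(search_frame("wrist","mirror_knob"))
E
```

```text
t: 3.0
eef_pos: [509.0, 185.1, 292.3]
tcp_rot: [3.141, 0.0, 1.503]
ft_force: [-0.9, 0.2, -0.3]
opening: 1.0
3.0 [509.00584279 185.1043506  292.29042527] [3.14139329e+00 2.90420760e-05 1.50298590e+00] [ 2.26847013e-01  3.72697427e-01  1.76372002e+00 -1.01507994e-04
  1.00499287e+00  2.94711849e-01]
{'fx': 295.3240021249026, 'fy': 295.3240021249026, 'cx': 259.6531251801342, 'cy': 192.46501093088938, 'T': array([[ 9.98363003e-01, -5.54778152e-02, -1.39113612e-02,
         5.12083732e+02],
       [-5.71939330e-02, -9.70100051e-01, -2.35870187e-01,
         2.51345650e+02],
       [-4.09849574e-04,  2.36279714e-01, -9.71684995e-01,
         3.84352842e+02],
       [ 0.00000000e+00,  0.00000000e+00,  0.00000000e+00,
         1.00000000e+00]])}
[{'centre': [258.8, 195.8], 'p': 0.9}, {'centre': [459.0, 137.3], 'p': 0.22}]
```

View pics/w1.png

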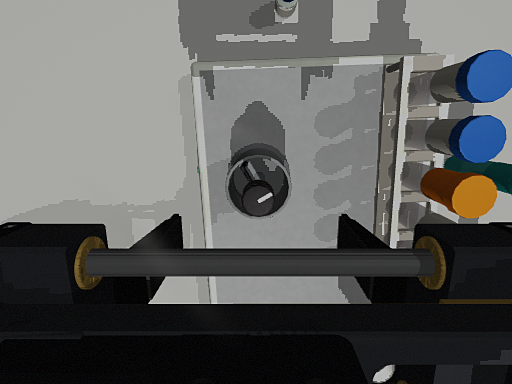

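Run:
```python
from cell import viewer
from h import *
im=cv2.imread("pics/w1.png");D=np.load("pics/w1.npy");c=viewer.get_calibration("wrist")
cv2.imwrite("pics/w1k.png",cv2.resize(im[145:225,215:305],None,fx=7,fy=7,interpolation=cv2.INTER_CUBIC))
g=cv2.cvtColor(im,cv2.COLOR_BGR2GRAY)
m=np.zeros_like(g);m[180:215,243:275]=1
ys,xs=np.nonzero((g>150)&(m>0));print(list(zip(xs,ys,g[ys,xs])))
P=np.array([plane(c,x,y,165)[:2] for x,y in zip(xs,ys)]);w=g[ys,xs].astype(float)
mu=np.average(P,axis=0,weights=w);print("line mean",mu);U,S,V=np.linalg.svd((P-mu)*np.sqrt(w)[:,None]);print("dir",V[0],np.arctan2(V[0][1],V[0][0]),S)
# top disc by depth
m=np.zeros_like(D);m[170:225,235:285]=1
o=c["T"][:3,3]
vs,us=np.nonzero((m>0)&(D>0))
Q=np.array([o+ray(c,u,v)[1]*D[v,u] for u,v in zip(us,vs)])
k=Q[:,2]>158;print(k.sum(),Q[k].mean(0),Q[k].min(0),Q[k].max(0),(Q[k].min(0)+Q[k].max(0))/2)
# caps
h=cv2.cvtColor(im,cv2.COLOR_BGR2HSV)
for nm,lo,hi in(("orange",(8,180,100),(20,255,255)),("blue",(105,160,80),(125,255,255))):
    mm=cv2.inRange(h,lo,hi);vs,us=np.nonzero((mm>0)&(D>0)&(np.arange(512)[None]>400))
    Q=np.array([o+ray(c,u,v)[1]*D[v,u] for u,v in zip(us,vs)])
    Q=Q[(Q[:,2]>170)];
    if nm=="orange":print(nm,Q.mean(0),Q.min(0),Q.max(0))
    else:
        for s in (Q[:,1]<235),(Q[:,1]>=250): print(nm,Q[s].mean(0),Q[s].min(0),Q[s].max(0))
# housing edge near robot x
for v in (80,110,140,200,230):
    row=g[v,185:215]; print(v,row)
```

```text
[(np.int64(269), np.int64(193), np.uint8(203)), (np.int64(270), np.int64(193), np.uint8(212)), (np.int64(271), np.int64(193), np.uint8(156)), (np.int64(267), np.int64(194), np.uint8(202)), (np.int64(268), np.int64(194), np.uint8(200)), (np.int64(269), np.int64(194), np.uint8(194)), (np.int64(270), np.int64(194), np.uint8(195)), (np.int64(271), np.int64(194), np.uint8(212)), (np.int64(266), np.int64(195), np.uint8(194)), (np.int64(267), np.int64(195), np.uint8(193)), (np.int64(268), np.int64(195), np.uint8(188)), (np.int64(269), np.int64(195), np.uint8(190)), (np.int64(270), np.int64(195), np.uint8(197)), (np.int64(271), np.int64(195), np.uint8(212)), (np.int64(264), np.int64(196), np.uint8(198)), (np.int64(265), np.int64(196), np.uint8(196)), (np.int64(266), np.int64(196), np.uint8(190)), (np.int64(267), np.int64(196), np.uint8(188)), (np.int64(268), np.int64(196), np.uint8(192)), (np.int64(269), np.int64(196), np.uint8(199)), (np.int64(262), np.int64(197), np.uint8(200)), (np.int64(263), np.int64(197), np.uint8(198)), (np.int64(264), np.int64(197), np.uint8(192)), (np.int64(265), np
[... 1901 characters left out ...]
53.13103114 171.35324186] [683.96662338 285.84239695 175.83496444]
80 [150 151 151 151 152 154 124 162 176 185 184 184 184 186 179 141 137 140
 141 148  91  82  85  86  87  87  87  84  77 142]
110 [153 153 152 152 152 152 153 153 154 125 163 178 179 179 178 180 184 156
 142 141 142 142 142 142 142 141 140 140 141 140]
140 [150 150 151 152 151 152 151 151 151 151 154 124 159 176 185 185 184 184
 188 168 140 138 139 140 140 141 141 141 139 142]
200 [151 151 151 151 151 151 150 151 151 151 151 151 151 152 154 158  90 149
 165 175 182 183 184 188 149 127 128 129 132 132]
230 [151 151 151 150 149 173 153 150 150 151 152 151 151 151 152 151 151 154
 135  84 163 186 186 184 184 188 171 149 148 150]
```

View pics/w1k.png

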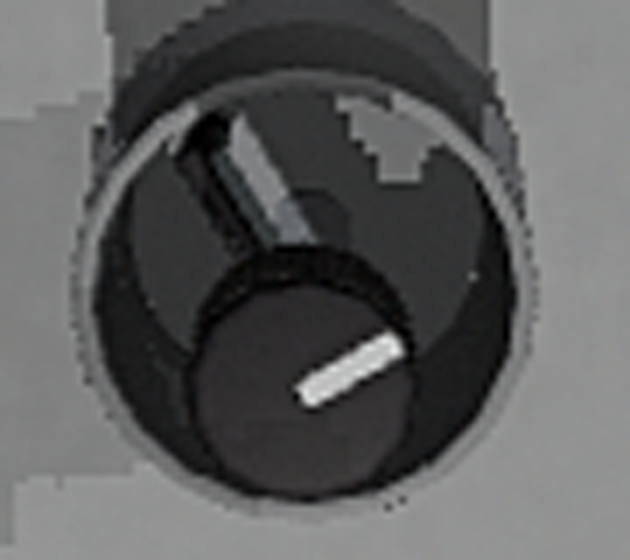

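The enlarged crop shows the knob inside the cup with its line running from centre to edge. Knob centre is at about (507, 191, top 165), and the line points at a world angle of 0.482. The stand's yaw is about −0.03 (rack direction), so mirror_turn is now about 0.51. The world turn needed is about −1.017 rad, which is +1.017 in tool turn. I descend and grip, without turning yet.

```bash
python3 -m inch '{"hand":[1,1,1,1,1,1],"delta_pos":[[0.6,-0.2,0],[0,0,1.6],[0,0,2],[0,0,2],[0,0,1.6],[0,0,0.7]],"turn":[0,0,0,0,0,0]}'
python3 - <<'E'
from cell import env,viewer
import cv2
s=env.state();print(s['t'],s['eef_pos'],s['tcp_rot'],s['ft_force'])
for n in("side","wrist"):
    p,d=viewer.read_camera(n);cv2.imwrite(f"pics/{n}2.png",p if n=="wrist" else cv2.resize(p[120:260,180:390],None,fx=3.5,fy=3.5,interpolation=cv2.INTER_CUBIC))
E
```

```text
t: 3.7
eef_pos: [507.0, 191.5, 211.9]
tcp_rot: [-3.14, 0.001, 1.493]
ft_force: [-0.8, 0.4, 0.2]
opening: 1.0
3.7 [507.03939667 191.46939984 211.94767789] [-3.13991083e+00  6.04633804e-04  1.49347743e+00] [-0.81137786  0.36820939  0.19707598]
```

View pics/wrist2.png

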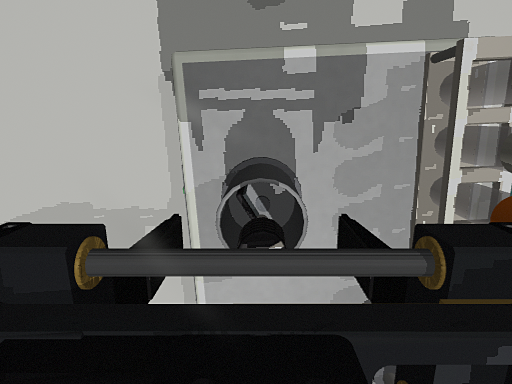

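View pics/side2.png

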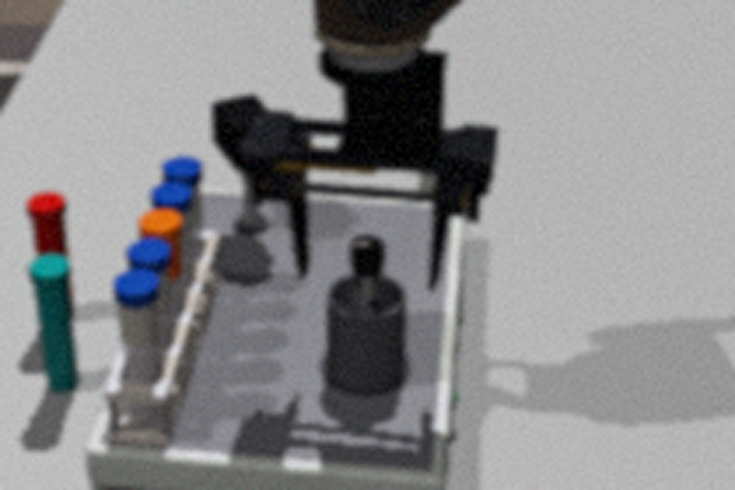

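The knob (wrist image col ≈ 262) is midway between the fingers, which sit above the cup rim. Next I close on it.

```bash
python3 -m inch '{"hand":[0.6,0.4,0.2,0,0,0,0,0,0,0,0,0],"delta_pos":[[0,0,0],[0,0,0],[0,0,0],[0,0,0],[0,0,0],[0,0,0],[0,0,0],[0,0,0],[0,0,0],[0,0,0],[0,0,0],[0,0,0]],"turn":[0,0,0,0,0,0,0,0,0,0,0,0]}'
python3 - <<'E'
from cell import env,viewer
import cv2
s=env.state();print(s['t'],s['eef_pos'],s['tcp_rot'],s['ft_force'],s['moment'])
for n in("wrist",):
    p,d=viewer.read_camera(n);cv2.imwrite(f"pics/{n}3.png",p)
E
```

```text
t: 5.0
eef_pos: [507.7, 191.2, 213.2]
tcp_rot: [3.141, -0.0, 1.497]
ft_force: [2.2, -0.5, -0.4]
opening: 0.265
5.0 [507.74117339 191.19519563 213.23929299] [ 3.14088881e+00 -3.21106768e-05  1.49675497e+00] [ 2.16876873 -0.46734629 -0.4253174 ] [-0.11812332 -0.65854817  0.00304081]
```

View pics/wrist3.png

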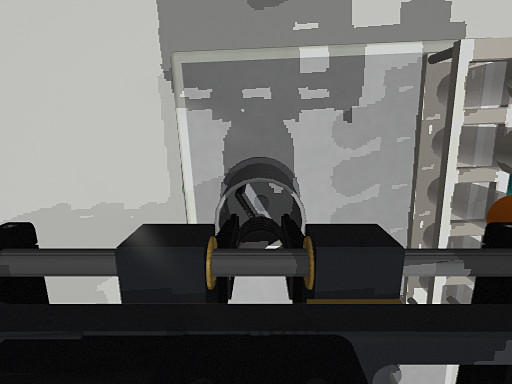

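Opening 0.265 is about 25 mm, so it is a firm grip on the 26 mm knob. Next I lift by 48 mm, slowly, then feel for the stop.

```bash
python3 -m inch '{"hand":[0,0,0,0,0,0,0,0,0,0,0,0],"delta_pos":[[0,0,-0.3],[0,0,-0.5],[0,0,-0.5],[0,0,-0.5],[0,0,-0.5],[0,0,-0.5],[0,0,-0.5],[0,0,-0.5],[0,0,-0.5],[0,0,-0.3],[0,0,-0.2],[0,0,0]],"turn":[0,0,0,0,0,0,0,0,0,0,0,0]}'
```

```text
t: 6.25
eef_pos: [507.6, 191.2, 261.3]
tcp_rot: [3.141, 0.0, 1.497]
ft_force: [5.6, -0.8, -6.7]
opening: 0.266
```

```bash
python3 -m inch '{"hand":[0,0,0],"delta_pos":[[0,0,-0.1],[0,0,-0.05],[0,0,0]],"turn":[0,0,0]}';python3 -m inch '{"hand":[0,0,0],"delta_pos":[[0,0,-0.1],[0,0,0],[0,0,0]],"turn":[0,0,0]}'
python3 - <<'E'
from cell import viewer
import cv2
for n in("side","wrist"):
    p,d=viewer.read_camera(n);cv2.imwrite(f"pics/{n}4.png",p if n=="wrist" else cv2.resize(p[120:260,180:390],None,fx=3.5,fy=3.5,interpolation=cv2.INTER_CUBIC))
E
```

```text
t: 6.55
eef_pos: [507.7, 191.2, 262.6]
tcp_rot: [3.141, 0.0, 1.497]
ft_force: [4.6, -1.3, -5.9]
opening: 0.268
t: 6.85
eef_pos: [507.7, 191.2, 263.3]
tcp_rot: [3.141, 0.0, 1.497]
ft_force: [7.0, -0.2, -8.2]
opening: 0.266
```

View pics/wrist4.png

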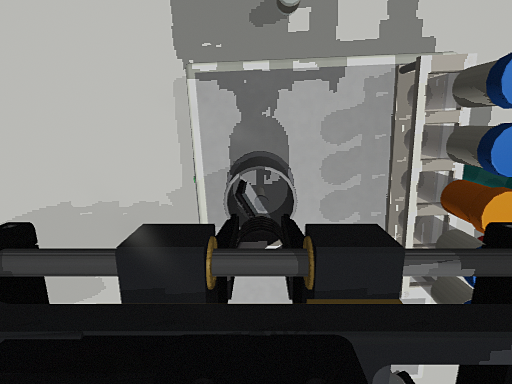

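View pics/side4.png

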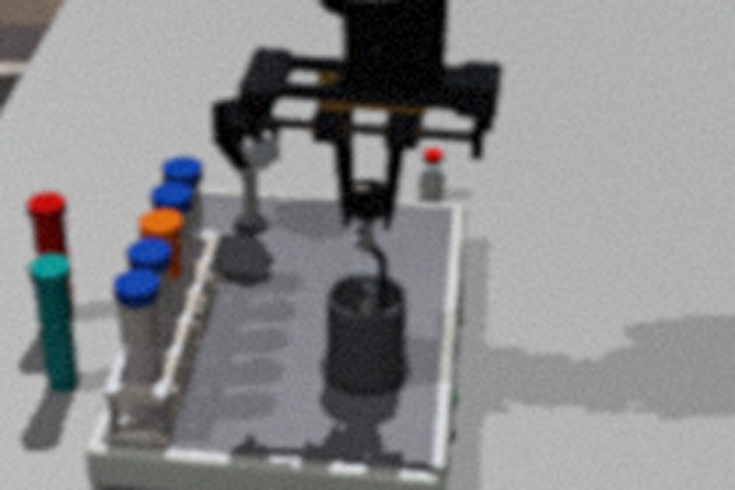

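The mirror is up: it rose 50 mm and the downward force has increased, so it is at the stop. Now I turn +1.02 in tool axes.

```bash
python3 -m inch '{"hand":[0,0,0,0,0,0,0,0,0,0,0,0,0,0],"delta_pos":[[0,0,0],[0,0,0],[0,0,0],[0,0,0],[0,0,0],[0,0,0],[0,0,0],[0,0,0],[0,0,0],[0,0,0],[0,0,0],[0,0,0],[0,0,0],[0,0,0]],"turn":[0.06,0.1,0.1,0.1,0.1,0.1,0.1,0.1,0.1,0.08,0.05,0.03,0,0]}'
python3 - <<'E'
from cell import viewer,env
import cv2,numpy as np
s=env.state();print(s['tcp_rot'],s['qvel'])
for n in("scene","side","wrist"):
    p,d=viewer.read_camera(n);cv2.imwrite(f"pics/{n}5.png",p);np.save(f"pics/{n}5.npy",d)
    if n!="wrist":cv2.imwrite(f"pics/{n}5z.png",cv2.resize(p[120:260,180:390],None,fx=3.5,fy=3.5,interpolation=cv2.INTER_CUBIC))
    print(n,viewer.get_calibration(n)["T"].tolist() if n=="wrist" else "")
E
```

```text
t: 8.35
eef_pos: [507.7, 191.1, 263.4]
tcp_rot: [3.141, -0.0, 0.477]
ft_force: [6.6, -0.5, -8.1]
opening: 0.266
[ 3.14123412e+00 -1.71308343e-04  4.76662300e-01] [ 3.52927169e-04  2.91862106e-04 -1.48106970e-03 -6.75444741e-04
 -8.50976206e-05 -2.26884879e-03]
scene 
side 
wrist [[0.4599025059964384, -0.8626544766484108, -0.21051588751600261, 565.7107355051264], [-0.8879692675704819, -0.44692855878024357, -0.1084686277084493, 221.71599219142712], [-0.0005146149392672817, 0.23681663215464555, -0.9715542279802982, 355.44496273883004], [0.0, 0.0, 0.0, 1.0]]
```

View pics/wrist5.png

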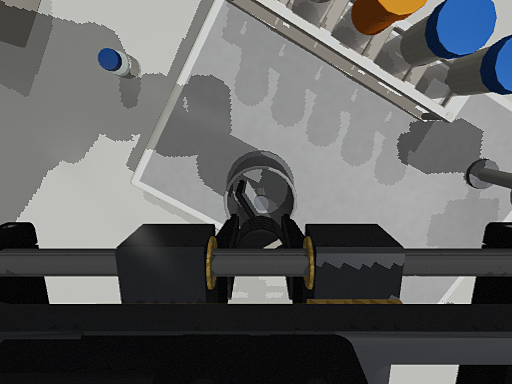

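View pics/scene5z.png

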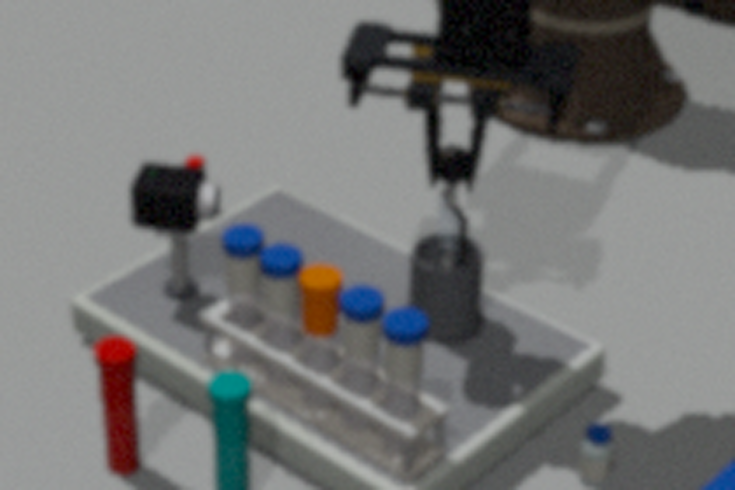

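Run:
```python
from cell import viewer,env
from h import *
c0=viewer.get_calibration("scene")
K=viewer.get_calibration("wrist")
# station yaw from w1 inner edge (white strip/grey) with w1 calibration T
T1=np.array([[9.98363003e-01,-5.54778152e-02,-1.39113612e-02,512.083732],[-5.71939330e-02,-9.70100051e-01,-2.35870187e-01,251.34565],[-4.09849574e-04,2.36279714e-01,-9.71684995e-01,384.352842],[0,0,0,1]])
c1=dict(K);c1["T"]=T1
im=cv2.imread("pics/w1.png");g=cv2.cvtColor(im,cv2.COLOR_BGR2GRAY).astype(int)
P=[]
for v in list(range(75,160,3))+list(range(175,240,3)):
    r=g[v,185:225]; k=np.argmin(np.diff(r)[0:])  # placeholder
    hi=np.where(r>168)[0]
    if len(hi)>3: P.append(plane(c1,185+hi.min()-0.5,v,45)[:2])
P=np.array(P);f=np.polyfit(P[:,1],P[:,0],1);res=P[:,0]-np.polyval(f,P[:,1]);ok=abs(res)<1.5
f=np.polyfit(P[ok,1],P[ok,0],1);print("edge n",ok.sum(),"yaw",-np.arctan(f[0]),"edge x at y=191",np.polyval(f,191),"(expect knobx-70)")
a=cv2.resize(cv2.imread("pics/wrist2.png")[165:285,205:325],None,fx=3.3,fy=3.3,interpolation=cv2.INTER_CUBIC)
b=cv2.resize(cv2.imread("pics/wrist5.png")[165:285,205:325],None,fx=3.3,fy=3.3,interpolation=cv2.INTER_CUBIC)
cv2.imwrite("pics/cmp.png",np.hstack([a,b]))
```

```text
edge n 18 yaw -0.025624644016547724 edge x at y=191 439.40209207931554 (expect knobx-70)
```

View pics/cmp.png

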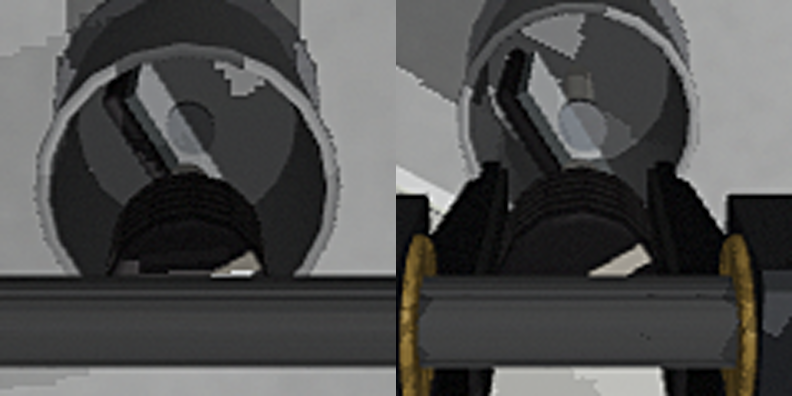

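Run:
```python
from cell import viewer,env
from h import *
K=viewer.get_calibration("wrist"); s=env.state(); print(s['tcp_rot'][2],s['ft_force'],s['t'])
im=cv2.imread("pics/wrist5.png");g=cv2.cvtColor(im,cv2.COLOR_BGR2GRAY).astype(int)
print(g[234:250,260:288])
top=[];bot=[]
for u in range(262,283):
    r=np.where(g[234:250,u]>110)[0]
    if len(r): top.append((u,234+r.min()-.5)); bot.append((u,234+r.max()+.5))
for nm,L in(("top",top),("bot",bot)):
    L=[p for p in L if p[1]<247]
    P=np.array([plane(K,*p,215.5)[:2] for p in L]); 
    if len(P)<4: print(nm,L);continue
    mu=P.mean(0);V=np.linalg.svd(P-mu)[2][0];V=V*np.sign(V[0]);print(nm,len(L),np.arctan2(V[1],V[0]),L)
```

```text
0.47675658360441164 [ 6.41943613 -0.05664577 -8.17245913] 8.5
[[ 19  24  26  21  21  19  23  20  24  22  24  24  26  27  34  15  15  13
   25  22  16  27  21  10  10  17  16  19]
 [ 23  18  20  23  21  22  21  20  23  21  22  21  22  24  25  29  18  12
   16  24  19  19  15  15   2  15  20  18]
 [ 22  21  22  19  20  23  23  22  20  21  23  19  22  21  26  25  26  16
   13  13  22  25  18  13  13  14  19  20]
 [ 23  22  24  23  22  23  21  25  19  20  20  23  19  23  20  18  24  19
   12   7   8  20  18   8   7  12  19  18]
 [ 19  24  21  20  24  20  20  19  21  24  21  22  23  23  23  22  17  14
   25  17   2   8  13  19  12   9  16  17]
 [ 20  22  19  24  22  22  22  22  21  19  20  21  23  20  19  12  10  56
  148  82  21   5  17  14  10   5  17  16]
 [ 20  19  24  21  21  20  22  22  18  23  21  20  17  13  10  15  55 133
  171 148  54   7  13  14  12  13  12  21]
 [ 18  25  21  21  21  21  21  23  23  23  20  17  14  17  56 137 170 166
  163 169 117  34   3  26  10  14  15  15]
 [ 26  19  20  22  21  22  21  21  20  15  13  11  53 136 171 167 160 158
  157 161 175  91  14  18  1
[... 787 characters left out ...]
 38
   38  38  39  40  38  41  41  39  38  39]]
top 18 -0.6523284263471318 [(264, np.float64(246.5)), (265, np.float64(246.5)), (266, np.float64(245.5)), (267, np.float64(245.5)), (268, np.float64(244.5)), (269, np.float64(244.5)), (270, np.float64(243.5)), (271, np.float64(242.5)), (272, np.float64(242.5)), (273, np.float64(241.5)), (274, np.float64(241.5)), (275, np.float64(240.5)), (276, np.float64(240.5)), (277, np.float64(239.5)), (278, np.float64(238.5)), (279, np.float64(239.5)), (280, np.float64(240.5)), (281, np.float64(242.5))]
bot 5 -0.5840933196619152 [(277, np.float64(246.5)), (278, np.float64(245.5)), (279, np.float64(245.5)), (280, np.float64(244.5)), (281, np.float64(244.5))]
```

Run:
```python
from cell import viewer
from h import *
K=viewer.get_calibration("wrist")
for nm,L in(("up",[(263.33,247),(265.4,246),(267.4,245),(269.46,244),(270.56,243),(272.45,242),(274.42,241),(276.45,240)]),("low",[(276.28,247),(277.24,246),(279.27,245),(281.4,244)])):
    P=np.array([plane(K,*p,215.5)[:2] for p in L]);mu=P.mean(0);V=np.linalg.svd(P-mu)[2][0];V=V*np.sign(V[0]);print(nm,np.arctan2(V[1],V[0]),P[0],P[-1])
# same method on w1
c1=dict(K);c1["T"]=np.array([[9.98363003e-01,-5.54778152e-02,-1.39113612e-02,512.083732],[-5.71939330e-02,-9.70100051e-01,-2.35870187e-01,251.34565],[-4.09849574e-04,2.36279714e-01,-9.71684995e-01,384.352842],[0,0,0,1]])
g=cv2.cvtColor(cv2.imread("pics/w1.png"),cv2.COLOR_BGR2GRAY)
_,m=cv2.threshold(cv2.resize(g[188:208,250:278],None,fx=8,fy=8,interpolation=cv2.INTER_CUBIC),110,255,0)
ct=max(cv2.findContours(m,0,1)[0],key=cv2.contourArea)
bx=cv2.boxPoints(cv2.minAreaRect(ct.astype(np.float32)))/8+np.array([250-.5+.06,188-.5+.06])
W=np.array([plane(c1,*p,165)[:2] for p in bx]);print(W)
for i in range(4):
    d=W[(i+1)%4]-W[i];print(np.linalg.norm(d),np.arctan(d[1]/d[0]))
```

```text
up -0.5591882077441962 [510.79502017 191.2400019 ] [517.25513552 187.09803307]
low -0.5425618697923345 [513.83804775 185.36791359] [516.49043459 183.82934669]
[[506.08886533 192.79535397]
 [517.24714809 198.55167235]
 [518.80404602 195.38269793]
 [507.62008836 189.58640062]]
12.555575478871994 0.47626958225496885
3.530769048641249 -1.1141377908807266
12.596744484380485 0.47815567602932546
3.5555626231514084 -1.1255772387643113
```

The line on the knob gives a world angle of about −0.55. With the stand yaw at about −0.027, mirror_turn is about −0.523 against the target −0.506. I trim by −0.02 in tool turn, hold, and check.

```bash
python3 -m inch '{"hand":[0,0,0,0,0,0,0,0,0,0],"delta_pos":[[0,0,0],[0,0,0],[0,0,0],[0,0,0],[0,0,0],[0,0,0],[0,0,0],[0,0,0],[0,0,0],[0,0,0]],"turn":[-0.01,-0.01,0,0,0,0,0,0,0,0]}'
python3 - <<'E'
from cell import viewer,env
import cv2,numpy as np
s=env.state();print(s['tcp_rot'],np.abs(s['qvel']).max(),s['joints'][5])
p,d=viewer.read_camera("wrist");q,_=viewer.read_camera("side")
cv2.imwrite("pics/f.png",np.hstack([cv2.resize(p[150:280,190:340],(400,347)),cv2.resize(q[120:260,180:341],(400,347))]))
E
```

```text
t: 9.5
eef_pos: [507.7, 191.1, 263.3]
tcp_rot: [3.141, -0.0, 0.497]
ft_force: [8.1, -1.4, -8.3]
opening: 0.266
[ 3.14121784e+00 -1.53435327e-04  4.96807882e-01] 0.003053346497657167 1.3125964816289273
```

View pics/f.png

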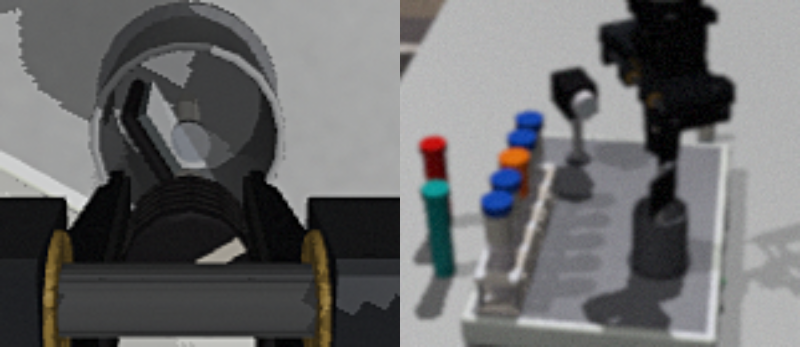

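The mirror is up and held, the arm is at rest, and the tubes stand as before. I'm handing in.

```bash
python3 -c "
from cell import ticket
print(ticket.job_done())"
```

```text
the job is handed in; nothing more can be done
None
```

I gripped the knob, pulled the mirror up to its stop and turned it to show the orange tube. The job was handed in at about 9.6 s with the knob still held; no verdict is reported.

- **Tube:** the orange-capped tube is in the middle place (station y = 0), so the target turn was −0.506 rad.
- **Lift:** the tool rose about 50 mm. Downward force was about 8.2 N, above the 6.5 N of spring and weight, so the mirror rests against its stop.
- **Turn:** the mirror started at about +0.51 rad. After a 1.0 rad turn and a small trim, I estimate it at −0.50 to −0.51 rad. That comes from the knob's white line measured before gripping and again after the main turn, plus the tool yaw. The two line readings differed by less than 0.02 rad. The stand's yaw came out at −0.026 from its edge and −0.03 from the rack, well inside the 0.05 rad tolerance.
- **Final state:** the arm was still (under 0.004 rad/s) and the gripper opening of 0.266 matches the knob. In the last picture the tubes looked unmoved. The vials and tip box were not measured again at the end.
- **Off nominal:** a steady sideways force of 6–8 N remained at the wrist, probably from about a millimetre of misalignment with the mirror axis. I left it alone.

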